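Snap the record-care kit box shut

TASK

The lid of the grey record-care kit box is only resting on it: press around its rim with the fingertips until all four rim sections have snapped shut, flush with the middle of the lid. Only press: do not lift, tip, crush or shove the box about, and leave everything around it where it is.

Things in the scene. Friction and masses are not known exactly. Their poses are not given: they have to be found in the camera images.
- kit_box: Record-care kit box, loose on the table: grey plastic box with a pale plastic snap lid, 0.6 to 0.9 kg. Origin: centre of its underside, z up. The lid is 120 mm along own x, 160 mm along own y. Four separate rim sections surround its centre panel; all start standing up, their tops 68 mm above the origin, 8 mm prouder than the panel; shut, they are flush with it at 60 mm.
- panel_top (a point): Point on the flat top of the lid's centre panel (64 x 104 mm, fixed to the box), 60 mm above the box's origin and 20 mm to own +x. On the panel's middle stands a small grip bar, 14 mm along own x, 50 mm along own y, top 78 mm above the box's origin.
- near_top (a point): Middle of the top face of the long section on the box's own -x side (26 mm along own x, 160 mm along own y, corners included), at x = -47 mm, y = 0 in the box's frame, marked by three thin ribs; it moves down with the section. Axes as the box's.
- rim_near (a joint): How far the near section is pressed down, in m: 0 standing up, 0.008 snapped shut and flush. It slides straight down against about 6 to 8 N at first, less as it goes; about 3 to 4 mm down it snaps shut by itself and stays; let go earlier, it springs back up.
- far_top (a point): Middle of the top face of the long section on the box's own +x side (26 mm along own x, 160 mm along own y, corners included), at x = +47 mm, y = 0 in the box's frame, marked by three thin ribs; it moves down with the section. Axes as the box's.
- rim_far (a joint): How far the far section is pressed down, in m: 0 standing up, 0.008 snapped shut and flush. It slides straight down against about 6 to 8 N at first, less as it goes; about 3 to 4 mm down it snaps shut by itself and stays; let go earlier, it springs back up.
- left_top (a point): Middle of the top face of the short section on the box's own +y side (64 mm along own x, 26 mm along own y), at x = 0, y = +67 mm in the box's frame, marked by three thin ribs; it moves down with the section. Axes as the box's.
- rim_left (a joint): How far the left section is pressed down, in m: 0 standing up, 0.008 snapped shut and flush. It slides straight down against about 6 to 8 N at first, less as it goes; about 3 to 4 mm down it snaps shut by itself and stays; let go earlier, it springs back up.
- right_top (a point): Middle of the top face of the short section on the box's own -y side (64 mm along own x, 26 mm along own y), at x = 0, y = -67 mm in the box's frame, marked by three thin ribs; it moves down with the section. Axes as the box's.
- rim_right (a joint): How far the right section is pressed down, in m: 0 standing up, 0.008 snapped shut and flush. It slides straight down against about 6 to 8 N at first, less as it goes; about 3 to 4 mm down it snaps shut by itself and stays; let go earlier, it springs back up.
- brush: Walnut dust brush, 34 x 130 x 30 mm high, loose, lying beside the box along its own +x side. Origin: centre of its underside.
- vial: Blue glass vial with a black cap, 24 mm across, 64 mm high, standing loose beside the box's own +y side. Origin: centre of its underside.
- fork: Steel tuning fork gauge, 150 mm long, 26 mm wide, 8 mm high, lying loose. Origin: on its underside near mid-length.
- single: Yellow seven-inch record, 177 mm across, 3 mm thick, lying loose. Origin: centre of its underside.
- adapter: Aluminium centre adapter, 38 mm across, 12 mm high, loose. Origin: centre of its underside.
- puck: Dark wooden record weight, 72 mm across, 42 mm high, loose. Origin: centre of its underside.
- cleaner: Amber cleaner bottle, 54 mm across, 130 mm high, standing loose. Origin: centre of its underside.
Mind the look-alikes: they are no part of the job. There is more than one size of the kit_box; the one meant has the size given above.

How it is judged:
By the outcome, as a careful person would: the job done as asked, in the order asked, and still so for the second after the job is handed in, with the robot touching nothing.
It also fails if it takes over 48 s, if anything falls off the work surface, if the arm or the gripper's body presses on something with over 40 N, if the wrist force passes 120 N, or if a joint passes its speed limit or range.

ROBOT

A 7-joint arm with a two-finger parallel gripper is mounted at the origin on the work surface. World frame = base frame: x ahead of the robot, y to its left, z up, the work surface at z = 0. Lengths are in m, angles in rad, forces in N, time in s.
With the tool pointing down it reaches from about 0.425 to 0.925 m from the base axis. Payload 6.8 kg.
Tool frame: the origin (TCP) lies between the finger pads; the fingertips stand 19 mm ahead of it and the grasp point (between the pads) is the TCP (ctrl.tcp_to_tips is the distance from the TCP to the fingertips, in m); z points along the fingers, y is the line along which they close (so a half turn about z gives the same grasp; the last joint's range is limited). The gripper opens to 88 mm and grips with 3 to 60 N. Pads are 20 mm wide; open, the fingers measure 115 mm over their backs; the gripper's body (75 mm by 178 mm) begins 61 mm behind the grasp point.
Start: joints at [1.153, 0.477, 0.022, 1.555, -0.011, 1.109, -0.083], TCP at [0.206, -0.643, 0.242] pointing down, gripper open.
Joint ranges: [-2.96, 2.96], [-0.34, 2.1], [-1.41, 1.46], [0.24, 2.44], [-1.37, 4.51], [0.17, 1.92], [-2.96, 2.96]. Speed limits (rad/s): [2.39, 2.39, 3.14, 3.14, 3.14, 3.14, 3.14].

INTERFACE

Orientations are given as a unit quaternion [w, x, y, z].
In Python, from plant import ctrl gives the robot as it stands.
- The arm moves only by the tool servo_tool, never from a script. Its argument "series" is a list of rows, each an object of numbers: "tx", "ty", "tz": the shift along the world's x, y, z each as a share of 3 cm, from -1 to 1; "rx", "ry", "rz": the turn, a rotation vector about the world's x, y, z each as a share of 5 degrees, from -1 to 1; "fingers": the opening, from 0 (shut) to 1 (fully open). A call has 1 to 10 rows; each row shifts and turns the commanded pose from where the row before left it; what a row does not reach is not made up. A row lasts 1/8 s, in which the tool goes at most 62.5 mm and 10.7 degrees, less where a joint would pass 70% of its speed; a pose out of reach is approached as far as the arm can. A call with a number of a shift or a turn outside -1 to 1 is refused whole. A call with a gripper value outside its range is refused whole. The fingers move at their own pace and stop on an object; "grip_force" is the grip in N (left out, the last holds). Time passes only in rows, so rows that do not move let the fingers close. It gives the time, the measured TCP pose, the force, the opening and the grip force at its end, in the units of the state.
- ctrl.state(): the state, without advancing time (a new reading comes with each control period).
- ctrl.get_image(name): name is "scene" or "top" or "wrist"; returns the picture (384x512x3 uint8, blue, green, red); there is no depth.
- ctrl.camera_info(name): a dict with "fx", "fy", "cx", "cy" (pixels), "k1" (the pictures are not rectified: a ray, as slopes to the right and down, at radius r is drawn at 1 + k1 r^2 times it, then the intrinsics apply), "T" (4x4, takes a point from camera to world coordinates). Camera axes: x right, y down, z forward; pixel columns grow to the right and rows downward; lengths in m; the calibration is good to about 2 mm. A picture is of the moment at which its call begins: read the wrist's pose just before it. camera_info takes no time and is no camera call; for the wrist camera it gives the pose at the moment of the call.
- ctrl.finish_job(): hands the job in; it is judged then, once.
The state is a dict: "clock": time; "joint_positions": joint angles; "qvel": joint speeds; "tau": joint torques, N m; "tool_pos": TCP position; "ee_rot": TCP orientation; "contact_force": force on the tool from outside, world axes, zero at the start; "moment": the same for the moment, N m; "gripper_width": finger opening in m; "grip_force": force on a finger pad.
Only numpy, scipy, OpenCV 4.12 (cv2) and the standard library are available. Lean on these libraries where they do the work, as an engineer would, in place of code of your own. Each camera call takes 0.05 s, during which the arm holds its last target. There are 200 camera calls.

## Working session

There is one attempt and no reset: what is moved stays moved. The work goes in short steps, Python scripts to look and compute and a tool call to move; the robot and the scene stay as the last step left them, time stands still between calls to the robot, and variables do not carry over. Pictures are saved under pics/ and viewed, at most 10 in all, crops included, and the job is handed in when it is done.

Besides the shell and the picture viewer there is one more tool, called after "Call:" in YAML: its name, and indented under it one key for each argument. servo_tool: Moves the arm, as the interface text tells. Its arguments: {"type":"object","properties":{"series":{"type":"array"},"grip_force":{"type":"number"}},"required":["series"]}

```bash
mkdir -p pics; python3 - <<'E'
from plant import ctrl
import cv2
for n in("scene","top"):
    cv2.imwrite(f"pics/{n}0.png",ctrl.get_image(n)); i=ctrl.camera_info(n); print(n,i)
s=ctrl.state();print(s)
E
```

```text
scene {'fx': 367.72352673312184, 'fy': 367.72352673312184, 'cx': 255.49136842151734, 'cy': 189.77677787028998, 'k1': -0.050341834763246295, 'T': array([[ 0.52323389,  0.51091417, -0.68205059,  1.16586072],
       [ 0.85195817, -0.33224188,  0.40470063, -0.32975866],
       [-0.01983849, -0.79283166, -0.60911771,  0.66350209],
       [ 0.        ,  0.        ,  0.        ,  1.        ]])}
top {'fx': 378.2939173917714, 'fy': 378.2939173917714, 'cx': 257.0099281492232, 'cy': 190.5793159174254, 'k1': -0.036163937665890315, 'T': array([[-0.01291502, -0.98027485,  0.19721671,  0.26989119],
       [-0.99983565,  0.01015074, -0.01502096,  0.06889948],
       [ 0.01272277, -0.19737829, -0.98024484,  1.33390741],
       [ 0.        ,  0.        ,  0.        ,  1.        ]])}
{'clock': 0.1, 'joint_positions': array([ 1.15291711,  0.4777002 ,  0.02235963,  1.55632344, -0.01142561,
        1.10929875, -0.08307359]), 'qvel': array([-0.00082711, -0.00284159,  0.00051876, -0.00187739, -0.00059887,
        0.00123972,  0.0010009 ]), 'tau': array([ 4.14311755e-03, -5.84088242e+01,  1.53941955e+00, -2.73314202e+01,
       -5.42389916e-02,  1.30911113e-02,  4.28942838e-05]), 'tool_pos': array([ 0.20558243, -0.64240709,  0.24080314]), 'ee_rot': array([-7.71388252e-04,  9.88023249e-01,  1.54303007e-01, -2.16338264e-04]), 'contact_force': array([-0.04643165,  0.9838943 , -0.20285533]), 'moment': array([-0.02141608, -0.00740135, -0.00843072]), 'grip_force': 0.0, 'gripper_width': 0.08796155688874045}
```

View pics/top0.png

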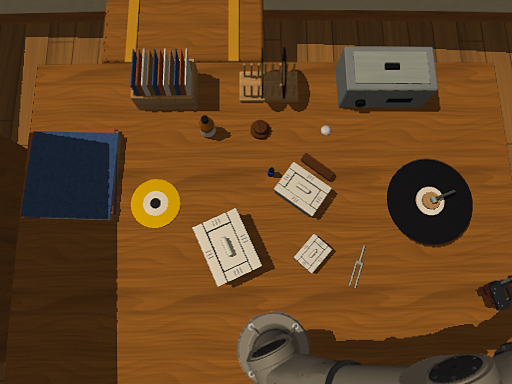

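View pics/scene0.png

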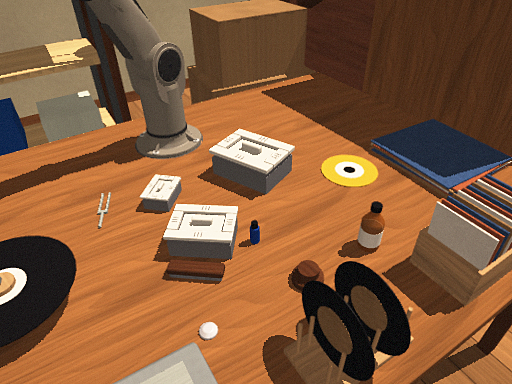

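The target box is at about (303,190) in the top view, with the brush at (319,167) on its +x side and the vial at (271,173) on its +y side. The larger box (230,247) and the smaller one (314,254) are look-alikes.

```bash
cat > h.py <<'E'
import numpy as np, cv2
from plant import ctrl
def world(i,px,z):
    K=np.array([[i['fx'],0,i['cx']],[0,i['fy'],i['cy']],[0,0,1]])
    u=cv2.undistortPoints(np.float64(px).reshape(-1,1,2),K,np.array([i['k1'],0,0,0.]))[:,0]
    d=np.c_[u,np.ones(len(u))]@i['T'][:3,:3].T; o=i['T'][:3,3]
    return o+d*((z-o[2])/d[:,2])[:,None]
def lid(i,im,seed,z,lo=130):
    hsv=cv2.cvtColor(im,cv2.COLOR_BGR2HSV)
    m=((hsv[...,2]>lo)&(hsv[...,1]<70)).astype(np.uint8)
    m=cv2.morphologyEx(m,cv2.MORPH_CLOSE,np.ones((3,3)))
    n,l,st,c=cv2.connectedComponentsWithStats(m)
    k=np.argmin([np.hypot(*(c[j]-seed)) if 300<st[j][4] else 1e9 for j in range(1,n)])+1
    cs=cv2.findContours((l==k).astype(np.uint8),0,cv2.CHAIN_APPROX_NONE)[0]
    p=max(cs,key=len)[:,0]
    w=world(i,p,z)[:,:2]
    return cv2.minAreaRect((w*1000).astype(np.float32)),st[k]
E
python3 - <<'E'
from h import *
i=ctrl.camera_info("top");im=cv2.imread("pics/top0.png")
print(lid(i,im,(303,190),.068))
print(world(i,[(319,167)],.03),world(i,[(271,173)],.06))
i=ctrl.camera_info("scene");im=cv2.imread("pics/scene0.png")
print(lid(i,im,(203,220),.068))
E
```

```text
(((532.204345703125, -105.71748352050781), (160.9176025390625, 121.06708526611328), 53.56620407104492), array([ 274,  162,   58,   54, 1598], dtype=int32))
[[ 0.61585787 -0.1736694   0.03      ]] [[5.87906009e-01 2.85077910e-05 6.00000000e-02]]
(((538.8145141601562, -110.09781646728516), (161.23709106445312, 135.67881774902344), 53.207550048828125), array([ 163,  204,   75,   42, 2403], dtype=int32))
```

Call:
servo_tool:
  series:
    - {"tx":0.57,"ty":0.94,"rz":0.38,"fingers":0.9}
    - {"tx":0.57,"ty":0.94,"rz":0.38,"fingers":0.9}
    - {"tx":0.57,"ty":0.94,"rz":0.38,"fingers":0.9}
    - {"tx":0.57,"ty":0.94,"rz":0.38,"fingers":0.9}
    - {"tx":0.57,"ty":0.94,"rz":0.38,"fingers":0.9}
    - {"tx":0.57,"ty":0.94,"rz":0.38,"fingers":0.9}
    - {"tx":0.57,"ty":0.94,"rz":0.38,"fingers":0.9}
    - {"tx":0.57,"ty":0.94,"rz":0.38,"fingers":0.9}
    - {"tx":0.57,"ty":0.94,"rz":0.38,"fingers":0.9}
    - {"tx":0.57,"ty":0.94,"rz":0.38,"fingers":0.9}

```text
invalid input
```

Call:
servo_tool:
  series:
    - {"tx":0.57,"ty":0.94,"rz":0.38,"fingers":0.9}
    - {"tx":0.57,"ty":0.94,"rz":0.38,"fingers":0.9}
    - {"tx":0.57,"ty":0.94,"rz":0.38,"fingers":0.9}
    - {"tx":0.57,"ty":0.94,"rz":0.38,"fingers":0.9}
    - {"tx":0.57,"ty":0.94,"rz":0.38,"fingers":0.9}
    - {"tx":0.57,"ty":0.94,"rz":0.38,"fingers":0.9}
    - {"tx":0.57,"ty":0.94,"rz":0.38,"fingers":0.9}
    - {"tx":0.57,"ty":0.94,"rz":0.38,"fingers":0.9}
    - {"tx":0.57,"ty":0.94,"rz":0.38,"fingers":0.9}
    - {"fingers":0.9}

```text
invalid input
```

```bash
python3 - <<'E'
from h import *
s=ctrl.state();i=ctrl.camera_info("wrist");im=ctrl.get_image("wrist");cv2.imwrite("pics/w1.png",im)
print(s['tool_pos'],s['ee_rot'],s['joint_positions'],i)
R,t=i['T'][:3,:3],i['T'][:3,3]
p=R.T@(np.array([.532,-.106,.068])-t);print(p[:2]/p[2]*i['fx']+[i['cx'],i['cy']])
E
```

```text
[ 0.20558243 -0.64240709  0.24080314] [-7.71388252e-04  9.88023249e-01  1.54303007e-01 -2.16338264e-04] [ 1.15291711  0.4777002   0.02235963  1.55632344 -0.01142561  1.10929875
 -0.08307359] {'fx': 306.7418611775021, 'fy': 306.7418611775021, 'cx': 258.3881704788278, 'cy': 192.18417408698733, 'k1': -0.07133524487483273, 'T': array([[ 0.30414087, -0.91584329, -0.26216293,  0.27747261],
       [-0.95262346, -0.29315319, -0.08105395, -0.61970646],
       [-0.00262118,  0.27439438, -0.96161367,  0.38322448],
       [ 0.        ,  0.        ,  0.        ,  1.        ]])}
[-389.13606077 -548.37022282]
```

View pics/w1.png

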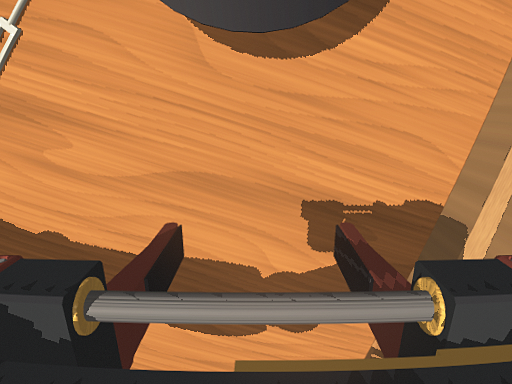

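The wrist view still shows the start pose, with the fingers at (150,290) and (365,290), so the arm hasn't moved. The moves were refused, probably because every key has to be given.

Call:
servo_tool:
  series:
    - {"tx":0.57,"ty":0.94,"tz":0,"rx":0,"ry":0,"rz":0.38,"fingers":0.9}
    - {"tx":0.57,"ty":0.94,"tz":0,"rx":0,"ry":0,"rz":0.38,"fingers":0.9}
    - {"tx":0.57,"ty":0.94,"tz":0,"rx":0,"ry":0,"rz":0.38,"fingers":0.9}
    - {"tx":0.57,"ty":0.94,"tz":0,"rx":0,"ry":0,"rz":0.38,"fingers":0.9}
    - {"tx":0.57,"ty":0.94,"tz":0,"rx":0,"ry":0,"rz":0.38,"fingers":0.9}
    - {"tx":0.57,"ty":0.94,"tz":0,"rx":0,"ry":0,"rz":0.38,"fingers":0.9}
    - {"tx":0.57,"ty":0.94,"tz":0,"rx":0,"ry":0,"rz":0.38,"fingers":0.9}
    - {"tx":0.57,"ty":0.94,"tz":0,"rx":0,"ry":0,"rz":0.38,"fingers":0.9}
    - {"tx":0.57,"ty":0.94,"tz":0,"rx":0,"ry":0,"rz":0.38,"fingers":0.9}

```text
clock: 1.27
tool_pos: [0.3606, -0.3873, 0.2417]
ee_rot: [0.0, 0.954, 0.3, 0.0]
contact_force: [0.8, -0.3, 0.3]
gripper_width: 0.0789
grip_force: 0.0
```

Call:
servo_tool:
  series:
    - {"tx":0.57,"ty":0.94,"tz":0,"rx":0,"ry":0,"rz":0.38,"fingers":0.9}
    - {"tx":0.57,"ty":0.94,"tz":0,"rx":0,"ry":0,"rz":0.38,"fingers":0.9}
    - {"tx":0.57,"ty":0.94,"tz":0,"rx":0,"ry":0,"rz":0.38,"fingers":0.9}
    - {"tx":0.57,"ty":0.94,"tz":0,"rx":0,"ry":0,"rz":0.38,"fingers":0.9}
    - {"tx":0.57,"ty":0.94,"tz":0,"rx":0,"ry":0,"rz":0.38,"fingers":0.9}
    - {"tx":0.57,"ty":0.94,"tz":0,"rx":0,"ry":0,"rz":0.38,"fingers":0.9}
    - {"tx":0.57,"ty":0.94,"tz":0,"rx":0,"ry":0,"rz":0.38,"fingers":0.9}
    - {"tx":0.57,"ty":0.94,"tz":0,"rx":0,"ry":0,"rz":0.38,"fingers":0.9}
    - {"tx":0.57,"ty":0.94,"tz":0,"rx":0,"ry":0,"rz":0.35,"fingers":0.9}
    - {"tx":0.57,"ty":0.94,"tz":0,"rx":0,"ry":0,"rz":0.35,"fingers":0.9}

```text
clock: 2.52
tool_pos: [0.5311, -0.1053, 0.2417]
ee_rot: [0.0, 0.892, 0.451, -0.0]
contact_force: [0.9, 0.6, -0.8]
gripper_width: 0.0792
grip_force: 0.0
```

```bash
python3 - <<'E'
from h import *
s=ctrl.state();i=ctrl.camera_info("wrist");im=ctrl.get_image("wrist");cv2.imwrite("pics/w2.png",im)
print(s['tool_pos'],s['ee_rot'],s['joint_positions'],ctrl.tcp_to_tips)
R,t=i['T'][:3,:3],i['T'][:3,3]
p=R.T@(np.array([.532,-.106,.068])-t);print(p[:2]/p[2]*i['fx']+[i['cx'],i['cy']])
E
```

```text
[ 0.53105798 -0.10528775  0.24166743] [ 6.96084719e-05  8.92365469e-01  4.51313488e-01 -1.28239732e-05] [ 0.40640669  0.28586528 -0.39150288  1.85460701  0.12636576  1.02522506
 -0.67084476] 0.019
[259.58849741 178.81557199]
```

View pics/w2.png

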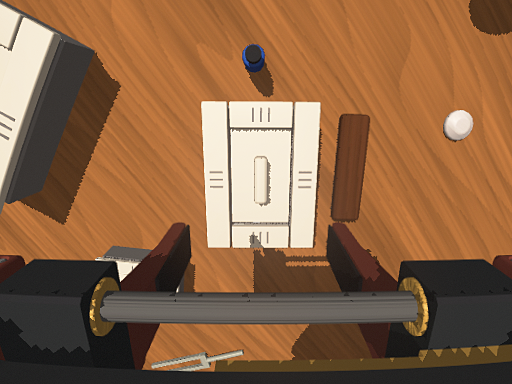

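The lid is seen square-on, with corners at (202,102), (320,102), (313,247) and (207,247). The grip bar is at (261,180), the brush is to the right and the vial is above.

```bash
python3 - <<'E'
from h import *
i=ctrl.camera_info("wrist");im=cv2.imread("pics/w2.png")
print(lid(i,im,(260,175),.068,150))
w=world(i,[(202,102),(320,102),(313,247),(207,247)],.068)[:,:2];print(w,w.mean(0))
print(world(i,[(216,180),(305,180),(260,115),(260,238)],.068))
E
```

```text
(((535.2294921875, -100.8499755859375), (158.96688842773438, 119.32756805419922), 53.904178619384766), array([  201,   101,   120,   147, 15938], dtype=int32))
[[ 0.53425162 -0.00296217]
 [ 0.62960998 -0.07220877]
 [ 0.53695427 -0.2004041 ]
 [ 0.43969546 -0.1297089 ]] [ 0.53512783 -0.10132099]
[[ 0.49629459 -0.07439212  0.068     ]
 [ 0.57276967 -0.12996057  0.068     ]
 [ 0.57352501 -0.04745182  0.068     ]
 [ 0.49490418 -0.15595449  0.068     ]]
```

Call:
servo_tool:
  series:
    - {"tx":0.1,"ty":0.1,"tz":-0.9,"rx":0,"ry":0,"rz":0,"fingers":0.9}
    - {"tx":0,"ty":0,"tz":-0.9,"rx":0,"ry":0,"rz":0,"fingers":0.9}
    - {"tx":0,"ty":0,"tz":-0.9,"rx":0,"ry":0,"rz":0,"fingers":0.9}
    - {"tx":0,"ty":0,"tz":-0.9,"rx":0,"ry":0,"rz":0,"fingers":0.9}
    - {"tx":0,"ty":0,"tz":-0.9,"rx":0,"ry":0,"rz":0,"fingers":0.9}
    - {"tx":0,"ty":0,"tz":0,"rx":0,"ry":0,"rz":0,"fingers":0.9}

```text
clock: 3.32
tool_pos: [0.5321, -0.1033, 0.105]
ee_rot: [-0.001, 0.893, 0.451, -0.002]
contact_force: [0.0, 0.0, 0.1]
gripper_width: 0.0791
grip_force: 0.0
```

```bash
python3 - <<'E'
from h import *
im=ctrl.get_image("wrist");cv2.imwrite("pics/w3.png",im);im=ctrl.get_image("scene");cv2.imwrite("pics/s3.png",cv2.resize(im[150:300,100:300],(800,600)))
print(ctrl.state()['tool_pos'])
E
```

```text
[ 0.53397121 -0.10362276  0.10725644]
```

View pics/w3.png

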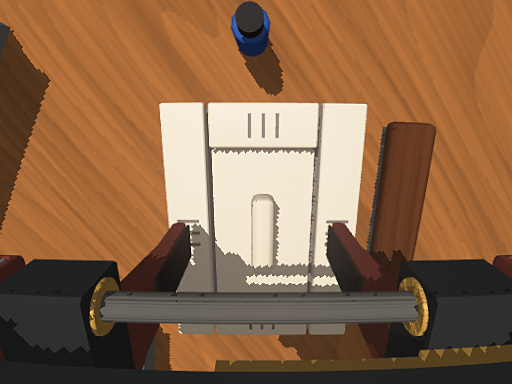

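View pics/s3.png

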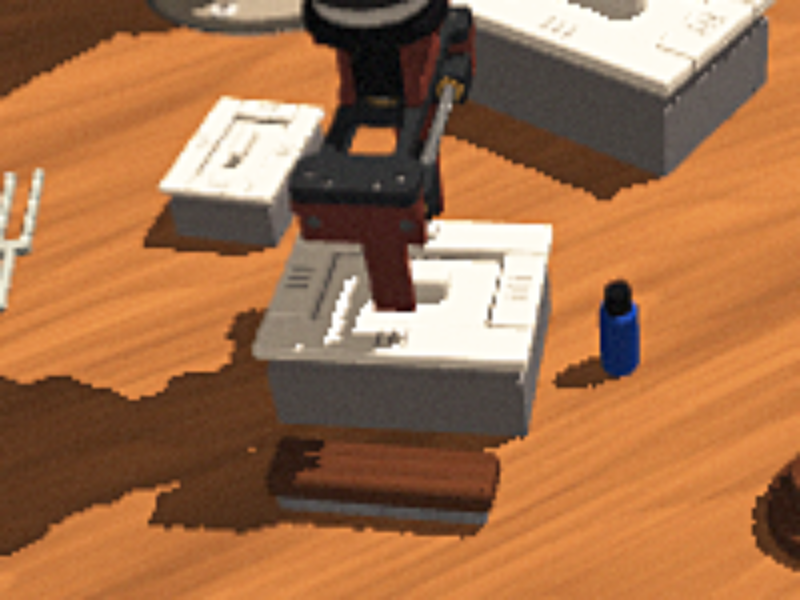

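The fingertips hover about 20 mm above the two long sections. The left one is at (185,225) and the right one at (332,225), both within section width.

Call:
servo_tool:
  series:
    - {"tx":0,"ty":0,"tz":-0.4,"rx":0,"ry":0,"rz":0,"fingers":0.9}
    - {"tx":0,"ty":0,"tz":-0.1,"rx":0,"ry":0,"rz":0,"fingers":0.9}
    - {"tx":0,"ty":0,"tz":-0.05,"rx":0,"ry":0,"rz":0,"fingers":0.9}
    - {"tx":0,"ty":0,"tz":-0.05,"rx":0,"ry":0,"rz":0,"fingers":0.9}
    - {"tx":0,"ty":0,"tz":0,"rx":0,"ry":0,"rz":0,"fingers":0.9}

```text
clock: 4.05
tool_pos: [0.5337, -0.1041, 0.0887]
ee_rot: [0.0, 0.893, 0.45, 0.0]
contact_force: [-1.0, -0.7, 0.3]
gripper_width: 0.0789
grip_force: 0.0
```

Call:
servo_tool:
  series:
    - {"tx":0,"ty":0,"tz":-0.05,"rx":0,"ry":0,"rz":0,"fingers":0.9}
    - {"tx":0,"ty":0,"tz":-0.05,"rx":0,"ry":0,"rz":0,"fingers":0.9}

```text
clock: 4.3
tool_pos: [0.534, -0.1041, 0.0868]
ee_rot: [0.0, 0.893, 0.45, 0.0]
contact_force: [-5.5, -0.1, 13.4]
gripper_width: 0.0788
grip_force: 6.7
```

Call:
servo_tool:
  series:
    - {"tx":0,"ty":0,"tz":-0.05,"rx":0,"ry":0,"rz":0,"fingers":0.9}
    - {"tx":0,"ty":0,"tz":-0.05,"rx":0,"ry":0,"rz":0,"fingers":0.9}

```text
clock: 4.55
tool_pos: [0.5339, -0.1041, 0.0831]
ee_rot: [0.0, 0.893, 0.45, 0.0]
contact_force: [-0.0, -0.0, -0.2]
gripper_width: 0.0788
grip_force: 0.0
```

Contact rose to 13 N and then dropped to zero with the tips at 64 mm, so both long sections have snapped. Next are the short ones, with the fingers shut.

Call:
servo_tool:
  series:
    - {"tx":0,"ty":0,"tz":1,"rx":0,"ry":0,"rz":0,"fingers":0.9}
    - {"tx":0,"ty":0,"tz":0.3,"rx":0,"ry":0,"rz":0,"fingers":0}
    - {"tx":0.65,"ty":0.92,"tz":0,"rx":0,"ry":0,"rz":0,"fingers":0}
    - {"tx":0.65,"ty":0.92,"tz":0,"rx":0,"ry":0,"rz":0,"fingers":0}
    - {"tx":0,"ty":0,"tz":0,"rx":0,"ry":0,"rz":0,"fingers":0}
    - {"tx":0,"ty":0,"tz":0,"rx":0,"ry":0,"rz":0,"fingers":0}
    - {"tx":0,"ty":0,"tz":0,"rx":0,"ry":0,"rz":0,"fingers":0}
    - {"tx":0,"ty":0,"tz":0,"rx":0,"ry":0,"rz":0,"fingers":0}

```text
clock: 5.55
tool_pos: [0.5723, -0.0499, 0.1215]
ee_rot: [0.0, 0.893, 0.45, -0.0]
contact_force: [0.3, -1.2, 0.1]
gripper_width: 0.0126
grip_force: 0.0
```

```bash
python3 - <<'E'
from h import *
im=ctrl.get_image("scene");cv2.imwrite("pics/s4.png",cv2.resize(im[170:290,140:300],(800,600)))
print(ctrl.state()['tool_pos'])
E
```

```text
[ 0.57238811 -0.04969256  0.12163221]
```

View pics/s4.png

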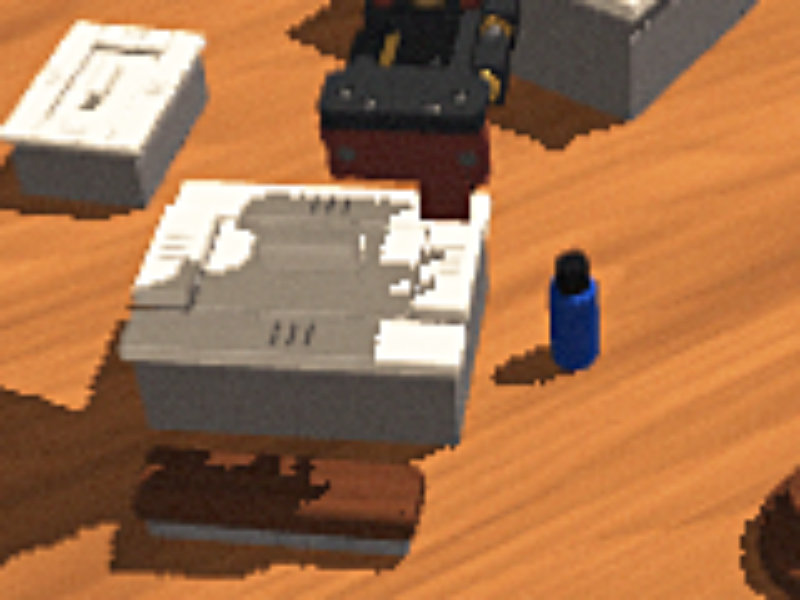

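The long sections now sit flush and the short ones stand proud. The shut fingers hover over the left section. I'll press it now.

Call:
servo_tool:
  series:
    - {"tx":0,"ty":0,"tz":-0.7,"rx":0,"ry":0,"rz":0,"fingers":0}
    - {"tx":0,"ty":0,"tz":-0.35,"rx":0,"ry":0,"rz":0,"fingers":0}
    - {"tx":0,"ty":0,"tz":-0.05,"rx":0,"ry":0,"rz":0,"fingers":0}
    - {"tx":0,"ty":0,"tz":-0.05,"rx":0,"ry":0,"rz":0,"fingers":0}
    - {"tx":0,"ty":0,"tz":0,"rx":0,"ry":0,"rz":0,"fingers":0}

```text
clock: 6.22
tool_pos: [0.573, -0.0489, 0.0877]
ee_rot: [0.0, 0.893, 0.45, 0.0]
contact_force: [0.0, 0.1, -0.2]
gripper_width: 0.0003
grip_force: 0.0
```

Call:
servo_tool:
  series:
    - {"tx":0,"ty":0,"tz":-0.05,"rx":0,"ry":0,"rz":0,"fingers":0}
    - {"tx":0,"ty":0,"tz":-0.03,"rx":0,"ry":0,"rz":0,"fingers":0}

```text
clock: 6.48
tool_pos: [0.5731, -0.0488, 0.0855]
ee_rot: [0.0, 0.893, 0.451, 0.0]
contact_force: [-0.8, -0.2, 3.3]
gripper_width: 0.0008
grip_force: 1.8
```

Call:
servo_tool:
  series:
    - {"tx":0,"ty":0,"tz":-0.05,"rx":0,"ry":0,"rz":0,"fingers":0}
    - {"tx":0,"ty":0,"tz":-0.03,"rx":0,"ry":0,"rz":0,"fingers":0}

```text
clock: 6.72
tool_pos: [0.5727, -0.0488, 0.0821]
ee_rot: [-0.0, 0.893, 0.45, 0.0]
contact_force: [0.4, -0.3, 0.0]
gripper_width: 0.0002
grip_force: 0.0
```

Left has snapped. Next is the right section.

Call:
servo_tool:
  series:
    - {"tx":0,"ty":0,"tz":0.95,"rx":0,"ry":0,"rz":0,"fingers":0}
    - {"tx":0,"ty":0,"tz":0.25,"rx":0,"ry":0,"rz":0,"fingers":0}
    - {"tx":-0.66,"ty":-0.9,"tz":0,"rx":0,"ry":0,"rz":0,"fingers":0}
    - {"tx":-0.66,"ty":-0.9,"tz":0,"rx":0,"ry":0,"rz":0,"fingers":0}
    - {"tx":-0.66,"ty":-0.9,"tz":0,"rx":0,"ry":0,"rz":0,"fingers":0}
    - {"tx":-0.66,"ty":-0.9,"tz":0,"rx":0,"ry":0,"rz":0,"fingers":0}
    - {"tx":0,"ty":0,"tz":0,"rx":0,"ry":0,"rz":0,"fingers":0}

```text
clock: 7.6
tool_pos: [0.4915, -0.1594, 0.1177]
ee_rot: [0.0, 0.894, 0.448, -0.001]
contact_force: [0.3, 1.4, 0.7]
gripper_width: 0.0006
grip_force: 0.0
```

Call:
servo_tool:
  series:
    - {"tx":0,"ty":0,"tz":-0.65,"rx":0,"ry":0,"rz":0,"fingers":0}
    - {"tx":0,"ty":0,"tz":-0.3,"rx":0,"ry":0,"rz":0,"fingers":0}
    - {"tx":0,"ty":0,"tz":0,"rx":0,"ry":0,"rz":0,"fingers":0}
    - {"tx":0,"ty":0,"tz":-0.05,"rx":0,"ry":0,"rz":0,"fingers":0}
    - {"tx":0,"ty":0,"tz":-0.03,"rx":0,"ry":0,"rz":0,"fingers":0}

```text
clock: 8.22
tool_pos: [0.4939, -0.1568, 0.0878]
ee_rot: [0.0, 0.893, 0.451, 0.0]
contact_force: [-0.4, 0.2, 0.4]
gripper_width: 0.0008
grip_force: 0.0
```

Call:
servo_tool:
  series:
    - {"tx":0,"ty":0,"tz":-0.05,"rx":0,"ry":0,"rz":0,"fingers":0}
    - {"tx":0,"ty":0,"tz":-0.03,"rx":0,"ry":0,"rz":0,"fingers":0}

```text
clock: 8.48
tool_pos: [0.4939, -0.1568, 0.0857]
ee_rot: [0.0, 0.893, 0.45, 0.0]
contact_force: [-0.5, 0.5, 5.0]
gripper_width: 0.0007
grip_force: 2.1
```

Call:
servo_tool:
  series:
    - {"tx":0,"ty":0,"tz":-0.05,"rx":0,"ry":0,"rz":0,"fingers":0}
    - {"tx":0,"ty":0,"tz":-0.05,"rx":0,"ry":0,"rz":0,"fingers":0}

```text
clock: 8.72
tool_pos: [0.4935, -0.1569, 0.0819]
ee_rot: [0.0, 0.893, 0.45, 0.0]
contact_force: [0.2, 0.2, -0.2]
gripper_width: 0.0004
grip_force: 0.0
```

Call:
servo_tool:
  series:
    - {"tx":0,"ty":0,"tz":0,"rx":0,"ry":0,"rz":0,"fingers":0}
    - {"tx":0,"ty":0,"tz":1,"rx":0,"ry":0,"rz":0,"fingers":0}
    - {"tx":0,"ty":0,"tz":1,"rx":0,"ry":0,"rz":0,"fingers":0}
    - {"tx":0,"ty":0,"tz":1,"rx":0,"ry":0,"rz":0,"fingers":0}
    - {"tx":0,"ty":0,"tz":1,"rx":0,"ry":0,"rz":0,"fingers":0}
    - {"tx":0,"ty":0,"tz":1,"rx":0,"ry":0,"rz":0,"fingers":0}
    - {"tx":0,"ty":0,"tz":0,"rx":0,"ry":0,"rz":0,"fingers":0}

```text
clock: 9.6
tool_pos: [0.4948, -0.1572, 0.2341]
ee_rot: [0.002, 0.893, 0.45, 0.002]
contact_force: [-0.4, 0.5, -0.4]
gripper_width: 0.0008
grip_force: 0.0
```

```bash
python3 - <<'E'
from h import *
a=ctrl.get_image("scene")[170:290,140:300];b=ctrl.get_image("wrist")
cv2.imwrite("pics/s5.png",np.hstack([cv2.resize(a,(400,300)),cv2.resize(b,(400,300))]))
print(ctrl.state()['tool_pos'])
E
```

```text
[ 0.49311867 -0.15693773  0.2315712 ]
```

View pics/s5.png

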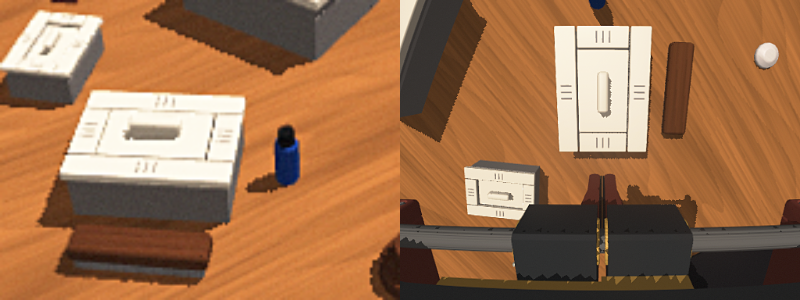

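All four sections look flush, with no step shadows around the panel. The box, brush and vial haven't moved, and the arm is clear.

```bash
python3 -c "
from plant import ctrl
print(ctrl.finish_job())"
```

```text
the job is handed in; nothing more can be done
None
```

All four rim sections of the kit box lid look snapped shut and flush with the panel; in the last pictures the box, brush and vial are where they were, and the job was handed in about 10 s into the 48 s limit.

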